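# Lock the instrument case with its curved pin

### The arm

A 6-joint arm with a two-finger parallel gripper is mounted at the origin on the work surface. World frame = base frame: x ahead of the robot, y to its left, z up, the work surface at z = 0. Lengths are in m, angles in rad, forces in N, time in s.
With the tool pointing down it reaches from about 0.375 to 0.9 m from the base axis. Payload 3.1 kg.
Tool frame: the origin (TCP) lies between the finger pads; the fingertips stand 14 mm ahead of it and the grasp point (between the pads) lies 5 mm behind it (robot.finger_overhang is the distance from the TCP to the fingertips, in m); z points along the fingers, y is the line along which they close (so a half turn about z gives the same grasp; the last joint's range is limited). The gripper opens to 87 mm and grips with 3 to 60 N. Pads are 19 mm wide; open, the fingers measure 117 mm over their backs; the gripper's body (75 mm by 190 mm) begins 51 mm behind the grasp point.
Start: joints at [1.089, 0.527, 1.433, -0, 1.181, -0.178], TCP at [0.187, 0.596, 0.237] pointing down, gripper open.
Joint ranges: [-3.08, 3.08], [-0.75, 2.2], [0.22, 2.44], [-1.43, 4.57], [0, 2.65], [-2.85, 2.85]. Speed limits (rad/s): [2.79, 2.79, 3.14, 3.14, 3.14, 3.14].

### API

Orientations are given as a unit quaternion [x, y, z, w].
In Python, from rig import monitor, cams, workorder, robot gives the robot as it stands.
- The arm moves only by the tool send_rows, never from a script. Its argument "moves" is one flat list of numbers, 7 for each row, row after row: the opening, from 0 (shut) to 1 (fully open), then the shift along the world's x, y, z in cm, then the turn, a rotation vector about the world's x, y, z in rad. A call has 1 to 5 rows; each row is the pose to reach, as a shift and turn from the pose commanded when the call began; what a row does not reach only later rows make up. A row lasts 1/12 s, in which the tool goes at most 41.7 mm and 7.16 degrees, less where a joint would pass 70% of its speed; a pose out of reach is approached as far as the arm can. A call with a gripper value outside its range is refused whole. The fingers move at their own pace and stop on an object; "grip_force" is the grip in N (left out, the last holds). Time passes only in rows, so rows that repeat a pose let the fingers close. It gives the time, the measured TCP pose, the force, the opening and the grip force at its end, in the units of the state.
- monitor.get_obs(): the state, without advancing time (a new reading comes with each control period).
- cams.camera(name): name is "scene" or "top" or "wrist"; returns a dict with "pixels" (480x640x3 uint8, blue, green, red), "range_z" (480x640 float32, m along the optical axis (not along the pixel's ray), 0 where there is no reading), "fovy" (degrees; the focal length in pixels is half the picture's height over the tangent of half this angle, whatever the lens; pixels are square), "cx", "cy" (the principal point, pixels), "rvec" (rotation vector, rad) and "tvec" (3), from world to camera coordinates, as OpenCV has them; the wrist camera has in their place "hand_eye" (4x4, takes a point from camera to tool coordinates, whose origin is the TCP and whose axes are the flange's). Camera axes: x right, y down, z forward; pixel columns grow to the right and rows downward; lengths in m; the calibration is good to about 2 mm. A picture is of the moment at which its call begins: read the wrist's pose just before it.
- workorder.hand_in(): hands the job in; it is judged then, once.
The state is a dict: "time": time; "q": joint angles; "joint_velocities": joint speeds; "joint_torque": joint torques, N m; "position": TCP position; "tool_rot": TCP orientation; "ft_force": force on the tool from outside, world axes, zero at the start; "moment": the same for the moment, N m; "grip_width": finger opening in m; "grip_force": force on a finger pad.
Only numpy, scipy, OpenCV 4.12 (cv2) and the standard library are available. Lean on these libraries where they do the work, as an engineer would, in place of code of your own. Each camera call takes 0.05 s, during which the arm holds its last target. There are 200 camera calls.

### The job

Lock the lid of the aluminium instrument case: take the red-handled curved pin from the bench, swing its arc through the brass eye on the lid, in from the side of the eye away from the hasp strap, and push it fully home until its collar bears firmly on the eye, without forcing the eye. Leave it standing there on the lid, let go, and leave the cup, screwdriver, blue bin and jar where they are.

Things in the scene. Friction and masses are not known exactly. Their poses are not given: they have to be found in the camera images.
- case: Aluminium instrument case standing fixed on the bench, 210 (its x) by 250 (its y) by 60 mm high with a flat lid. Origin: centre of its underside; z up.
- keeper: Hasp base plate fixed on the case lid; carries the brass eye. Origin: on the lid surface, middle of its slot; x along the eye's axis, z up. The strap lies flat on its +x side, up to 8 mm high, 77 mm out. The pin enters from the -x side, travelling towards +x at the eye. More than 18 N on the eye in any direction bends it.
- eye_mid (a point): Middle of the eye's range, keeper (0, 0, 16) mm. The eye is an upright ring across keeper x: 7 mm brass wire, 13 mm clear hole, 27 mm outside. It is clamped in the slot anywhere from -8 to +8 mm along x from this point; where is not measured and must be felt (or seen). Its stiff rubber bush gives about 1 mm along x for 8 N; sideways it is rigid.
- arc_centre (a point): Keeper (0, 50, 16) mm: the point about which the pin's arc is to be swung, anticlockwise seen from above, to pass through the eye (axes as the keeper's).
- pin: Loose curved pin, about 165 g. Origin: centre of the underside of its red foot (44 x 34 x 6 mm), on which it stands level; z up, x forward. A red tab on the foot is 26 mm long (x), 10 mm thick (y), its top 49 mm up. An 8 mm rod runs forward at z = 16 mm to the collar (face at x = 42 mm), then curves left in a level arc of 50 mm radius about (42, 50, 16) mm through 63 degrees.
- collar: The pin's dark steel collar, a disc 26 mm across, 5 mm thick, fixed on the pin. Origin: centre of its front face, (42, 0, 16) mm of the pin; axes as the pin's. It is too big for the eye: the pin is home when this face bears on the eye, pushed on along the arc with about 10 N (over 6, under 18 N) for half a second; then ease off the push before setting the foot down and letting go.
- pin_tip (a point): Centre of the round end of the pin's arc, at (87, 27, 16) mm of the pin; the rod ends 4 mm beyond it. With the foot flat on the lid it is level with the eye's centre.
- pin_tab (a point): Point in the middle of the red grip tab, 33 mm above the foot's underside: where to grip, across the tab's 10 mm thickness (the pin's y).
- cup: Bystander: white plastic cup, 64 mm across, 45 mm high. Origin: centre of its underside.
- screwdriver: Bystander: yellow-handled screwdriver, 160 mm, lying flat. Origin: in its underside, about the middle.
- bin: Bystander: open blue plastic bin, 100 by 130 by 60 mm. Origin: centre of its underside.
- jar: Bystander: small jar with a black cap, 28 mm across, 35 mm high, standing on a far corner of the case lid. Origin: centre of its underside.
There are look-alikes about, which are no part of the job. What is shaped like the pin but green is not meant.

How it is judged:
By the outcome, as a careful person would: the job done as asked, in the order asked, and still so for the second after the job is handed in, with the robot touching nothing.
It also fails if it takes over 72 s, if anything falls off the work surface, if the arm or the gripper's body presses on something with over 40 N, if the wrist force passes 120 N, or if a joint passes its speed limit or range.

## Working session

There is one attempt and no reset: what is moved stays moved. The work goes in short steps, Python scripts to look and compute and a tool call to move; the robot and the scene stay as the last step left them, time stands still between calls to the robot, and variables do not carry over. Pictures are saved under pics/ and viewed, at most 10 in all, crops included, and the job is handed in when it is done.

Besides the shell and the picture viewer there is one more tool, called after "Emit:" as name(argument=value, ...) on one line, values as JSON. send_rows: Moves the arm, as the interface text tells. Its arguments: {"type":"object","properties":{"moves":{"type":"array","items":{"type":"number"}},"grip_force":{"type":"number"}},"required":["moves"]}

```bash
ls; mkdir -p pics; cat > h.py <<'E'
import numpy as np, cv2
from scipy.spatial.transform import Rotation as R
from rig import monitor, cams, workorder, robot
def get(name):
    o=monitor.get_obs(); c=cams.camera(name)
    h,w=c["pixels"].shape[:2]; f=h/2/np.tan(np.radians(c["fovy"])/2)
    c["f"]=f
    if "hand_eye" in c:
        T=np.eye(4); q=o["tool_rot"]; T[:3,:3]=R.from_quat(q).as_matrix(); T[:3,3]=o["position"]
        W=T@np.array(c["hand_eye"])
        c["Rwc"],c["o"]=W[:3,:3],W[:3,3]
    else:
        Rc=R.from_rotvec(np.ravel(c["rvec"])).as_matrix(); c["Rwc"]=Rc.T; c["o"]=-Rc.T@np.ravel(c["tvec"])
    return c
def ray(c,uv):
    uv=np.atleast_2d(uv).astype(float)
    d=np.c_[(uv[:,0]-c["cx"])/c["f"],(uv[:,1]-c["cy"])/c["f"],np.ones(len(uv))]
    return d@c["Rwc"].T
def onplane(c,uv,z):
    d=ray(c,uv); return c["o"]+d*((z-c["o"][2])/d[:,2])[:,None]
def cloud(c):
    v,u=np.mgrid[:480,:640]; d=ray(c,np.c_[u.ravel(),v.ravel()])
    return (c["o"]+d*c["range_z"].ravel()[:,None]).reshape(480,640,3)
def proj(c,p):
    q=(np.atleast_2d(p)-c["o"])@c["Rwc"]; return np.c_[q[:,0]/q[:,2]*c["f"]+c["cx"],q[:,1]/q[:,2]*c["f"]+c["cy"]]
E
python3 - <<'E'
from h import *
print(monitor.get_obs())
for n in("scene","top"):
    c=get(n); cv2.imwrite(f"pics/{n}0.png",c["pixels"]); print(n,c["o"],c["f"],c["range_z"].min(),(c["range_z"]==0).mean())
    np.savez(f"{n}0.npz",**{k:v for k,v in c.items()})
E
```

```text
pics
{'time': 0.0, 'q': array([ 1.08852378e+00,  5.28436171e-01,  1.43393251e+00, -3.02241494e-05,
        1.18137246e+00, -1.78502103e-01]), 'joint_velocities': array([-0.00021057,  0.00092001,  0.00038326, -0.00041386,  0.00179134,
       -0.00021299]), 'joint_torque': array([ 3.84761006e-04, -4.40045643e+01, -1.76588380e+01,  6.33170432e-02,
        5.83713083e-02, -1.69567361e-04]), 'position': array([0.18659481, 0.59574817, 0.23558042]), 'tool_rot': array([ 1.51296145e-01,  9.88487897e-01, -1.02068046e-03, -3.35276789e-04]), 'ft_force': array([0.48738001, 0.16084683, 0.05009172]), 'moment': array([-0.00115707, -0.00256915, -0.01342888]), 'grip_force': 0.0, 'grip_width': 0.08666212837837933}
scene [1.35780855 0.14680619 0.93831958] 619.0823219982086 0.0 0.004134114583333333
top [0.27818372 0.00566044 1.38956272] 568.636243117267 0.0 0.004036458333333334
```

View pics/top0.png

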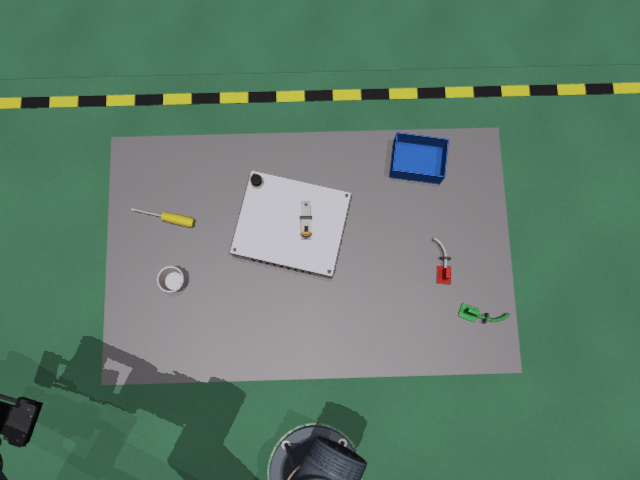

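View pics/scene0.png

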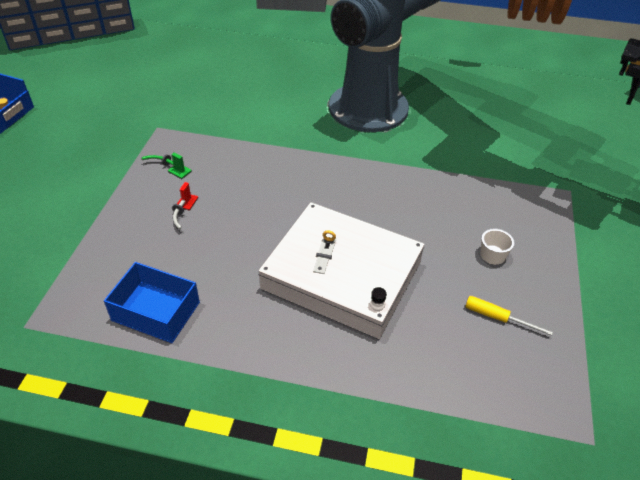

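The top view shows the red pin at (444,270) with its arc pointing up and left to (435,240), and the eye at (306,234) with the strap running up to (306,203). The green look-alike is at (485,314). Scene view agrees.

```bash
python3 - <<'E'
from h import *
c=dict(np.load("top0.npz"))
hsv=cv2.cvtColor(c["pixels"],cv2.COLOR_BGR2HSV); P=cloud(c); H,S,V=cv2.split(hsv)
red=((H<6)|(H>174))&(S>150)&(V>70); red[:, :400]=0
print("red",red.sum(), P[red].mean(0),P[red].min(0),P[red].max(0))
hi=red&(P[...,2]>.03); print("tab",hi.sum(),P[hi].mean(0),P[hi].max(0))
low=red&(P[...,2]<.015); 
r=cv2.minAreaRect(np.argwhere(red)[:,::-1].astype(np.float32)); print(r, onplane(c,cv2.boxPoints(r),.006))
eye=(H>10)&(H<28)&(S>120)&(V>80); eye[:220]=0;eye[245:]=0;eye[:,:290]=0;eye[:,325:]=0
print("eye",eye.sum(),P[eye].mean(0), onplane(c,[np.argwhere(eye).mean(0)[::-1]],.087))
print("strap end/line",onplane(c,[[306,203],[306,238]],.064))
print("lid z",np.median(P[230:250,260:290,2]))
print("lid corner screws",onplane(c,[[346.5,195.5],[330,271.5],[234.5,250]],.06))
print("tip,collar",onplane(c,[[435,240],[445,259]],.016))
print("jar",onplane(c,[[256,181]],.095))
E
```

```text
red 231 [ 0.44528327 -0.32540641  0.02504767] [ 0.27818372 -0.34790707 -0.00244428] [0.46995294 0.00566044 1.38956272]
tab 68 [ 0.44500247 -0.32291042  0.06590362] [0.46143305 0.00566044 1.38956272]
((443.5, 274.5), (17.0, 13.0), 90.0) [[ 0.46981061 -0.31551205  0.006     ]
 [ 0.4689142  -0.34750836  0.006     ]
 [ 0.42702979 -0.34436321  0.006     ]
 [ 0.42792636 -0.31254965  0.006     ]]
eye 36 [0.54500878 0.00550589 0.08351028] [[0.54429898 0.00550751 0.087     ]]
strap end/line [[0.6232178  0.00231943 0.064     ]
 [0.53752206 0.00462347 0.064     ]]
lid z 0.06039379425956304
lid corner screws [[ 0.64027438 -0.09609203  0.06      ]
 [ 0.4563416  -0.04974012  0.06      ]
 [ 0.51402425  0.17485578  0.06      ]]
tip,collar [[ 0.53308783 -0.31282497  0.016     ]
 [ 0.48513869 -0.33400464  0.016     ]]
jar [[0.67200345 0.11912166 0.095     ]]
```

Emit:
send_rows(moves=[1, 8, -17, 0, 0, 0, 0.3, 1, 8, -17, 0, 0, 0, 0.3, 1, 8, -17, 0, 0, 0, 0.3, 1, 8, -17, 0, 0, 0, 0.3, 1, 8, -17, 0, 0, 0, 0.3])

```text
time: 0.52
position: [0.2671, 0.4224, 0.236]
tool_rot: [0.002, 1.0, -0.002, -0.001]
ft_force: [-0.7, -0.5, -0.1]
grip_width: 0.0872
grip_force: 0.0
```

Emit:
send_rows(moves=[1, 8, -17, 0, 0, 0, 0, 1, 8, -17, 0, 0, 0, 0, 1, 8, -17, 0, 0, 0, 0, 1, 8, -17, 0, 0, 0, 0, 1, 8, -17, 0, 0, 0, 0])

```text
time: 0.93
position: [0.3478, 0.2531, 0.2364]
tool_rot: [0.003, 1.0, -0.001, -0.0]
ft_force: [-0.5, 0.3, 0.1]
grip_width: 0.0874
grip_force: 0.0
```

Emit:
send_rows(moves=[1, 8, -17, 0, 0, 0, 0, 1, 8, -17, 0, 0, 0, 0, 1, 8, -17, 0, 0, 0, 0, 1, 8, -17, 0, 0, 0, 0, 1, 8, -17, 0, 0, 0, 0])

```text
time: 1.35
position: [0.429, 0.0827, 0.2366]
tool_rot: [0.003, 1.0, -0.001, 0.001]
ft_force: [0.2, 0.1, 0.3]
grip_width: 0.0873
grip_force: 0.0
```

```bash
python3 - <<'E'
from h import *
c=get("wrist"); print(np.round(c["hand_eye"],3),c["f"],c["o"])
cv2.imwrite("pics/w1.png",c["pixels"]); np.savez("w1.npz",**c); o=monitor.get_obs();print(o["position"],o["q"],o["time"]); print(proj(c,[[.545,.005,.076],[.62,.002,.064]]))
E
```

```text
[[-0.    -0.971 -0.24   0.064]
 [ 1.    -0.    -0.002  0.   ]
 [ 0.002 -0.24   0.971 -0.149]
 [ 0.     0.     0.     1.   ]] 340.8349444590845 [0.36431674 0.08352696 0.38544499]
[0.43079411 0.08105828 0.23673563] [-0.06815177  0.27560619  1.88167822 -0.00327635  0.9803099  -1.62921445] 1.4
[[243.96435485 331.42814068]
 [247.76848752 387.13401859]]
```

View pics/w1.png

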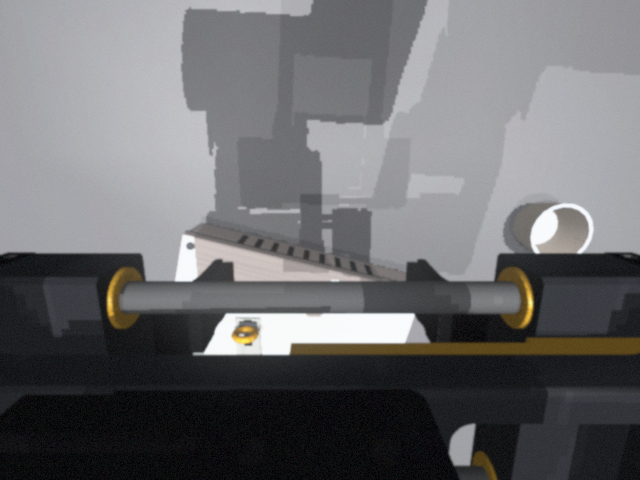

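The wrist image shows image-down as world +x, with the gripper hiding the lower half. The eye is at (245,333), so I'll move forward to see it clear of the gripper.

Emit:
send_rows(moves=[1, 17.5, -7.5, -4, 0, 0, 0, 1, 17.5, -7.5, -4, 0, 0, 0, 1, 17.5, -7.5, -4, 0, 0, 0, 1, 17.5, -7.5, -4, 0, 0, 0, 1, 17.5, -7.5, -4, 0, 0, 0])

```text
time: 1.82
position: [0.605, 0.0098, 0.1954]
tool_rot: [0.002, 1.0, -0.0, 0.001]
ft_force: [0.2, -0.3, 0.9]
grip_width: 0.087
grip_force: 0.0
```

Emit:
send_rows(moves=[1, 0, 0, -5, 0, 0, 0, 1, 0, 0, -5, 0, 0, 0, 1, 0, 0, -5, 0, 0, 0])

```text
time: 2.07
position: [0.5984, 0.0121, 0.1427]
tool_rot: [0.002, 1.0, 0.001, -0.005]
ft_force: [-0.3, -0.5, -0.1]
grip_width: 0.0873
grip_force: 0.0
```

```bash
python3 - <<'E'
from h import *
c=get("wrist"); np.savez("w2.npz",**c); o=monitor.get_obs();print(o["position"],o["time"],c["o"])
u,v=proj(c,[[.545,.005,.076]])[0].astype(int); print(u,v)
x0,y0=max(u-100,0),max(v-100,0); im=c["pixels"][y0:y0+200,x0:x0+200]; print(x0,y0)
cv2.imwrite("pics/w2.png",cv2.resize(im,None,fx=3,fy=3,interpolation=cv2.INTER_CUBIC))
E
```

```text
[0.59967414 0.0121287  0.14484737] 2.1167 [0.53547257 0.0122662  0.29224732]
307 166
207 66
```

View pics/w2.png

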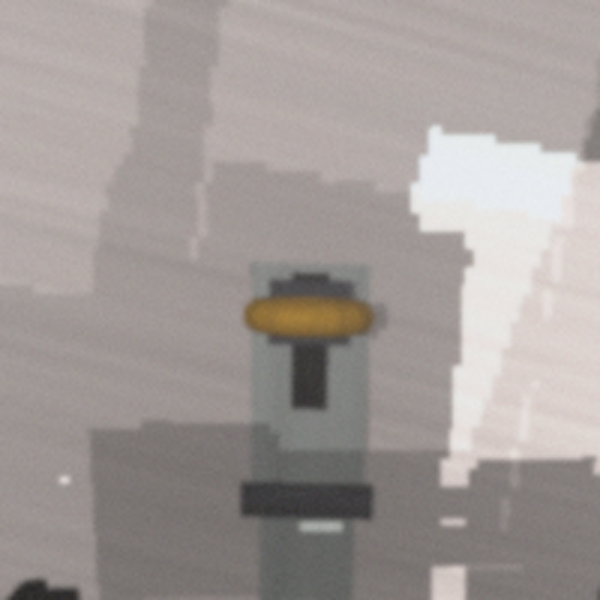

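Crop shows the eye at crop (308,316), full-image (309.7,171.3). The slot's far end is at crop y 407, and the plate edges are vertical to within 0.5°. Next, the exact numbers, then on to the pin.

```bash
python3 - <<'E'
from h import *
c=dict(np.load("w2.npz")); H,S,V=cv2.split(cv2.cvtColor(c["pixels"],cv2.COLOR_BGR2HSV))
m=((H>10)&(H<30)&(S>110)&(V>60)).astype(np.uint8); m[:150]=0;m[190:]=0;m[:,:280]=0;m[:,340:]=0
r=cv2.minAreaRect(np.argwhere(m)[:,::-1].astype(np.float32)); print(m.sum(),r)
ctr=np.argwhere(m).mean(0)[::-1]
for z in(.076,.0835,.0895): print("eye",z,onplane(c,[ctr],z))
ev=np.argwhere(m); ends=np.array([ev[ev[:,1]<=ev[:,1].min()+3].mean(0)[::-1],ev[ev[:,1]>=ev[:,1].max()-3].mean(0)[::-1]])
e=onplane(c,ends,.076); print("ends",e, "mid",e.mean(0))
g=lambda p:[207+p[0]/3,66+p[1]/3]
q=onplane(c,[g(p) for p in [(251,270),(251,470),(370,270),(368,470),(309,407),(311,265),(307,500)]],.063); print(q)
for a,b in((0,1),(2,3)): d=q[b]-q[a]; print("yaw",np.degrees(np.arctan2(d[1],d[0])))
print("seen via range",cloud(c)[66+80:66+180:8,309])
E
```

```text
420 ((309.0, 171.0), (12.0, 40.0), 90.0)
eye 0.076 [[0.54776215 0.00564848 0.076     ]]
eye 0.0835 [[0.54733591 0.005878   0.0835    ]]
eye 0.0895 [[0.54699493 0.00606161 0.0895    ]]
ends [[ 0.54741599 -0.00568198  0.076     ]
 [ 0.54787949  0.01704598  0.076     ]] mid [0.54764774 0.005682   0.076     ]
[[ 0.53861096 -0.00664254  0.063     ]
 [ 0.58331897 -0.00771738  0.063     ]
 [ 0.53872934  0.01940697  0.063     ]
 [ 0.58344231  0.01907174  0.063     ]
 [ 0.56885881  0.00572198  0.063     ]
 [ 0.53760316  0.00650268  0.063     ]
 [ 0.59044174  0.00502375  0.063     ]]
yaw -1.3771927355787676
yaw -0.4295645548166355
seen via range [[0.53225826 0.00539101 0.06029456]
 [0.53738108 0.00542582 0.06346703]
 [0.54247286 0.00540602 0.06479485]
 [0.54623538 0.00613976 0.09088749]
 [0.55289052 0.00526578 0.06416522]
 [0.55824969 0.0051805  0.06340057]
 [0.56359343 0.00512167 0.06351759]
 [0.56907756 0.00504339 0.0630368 ]
 [0.5745414  0.00498327 0.06315715]
 [0.5800406  0.00492566 0.06337576]
 [0.58559771 0.00486638 0.063561  ]
 [0.58995229 0.00497454 0.06889395]
 [0.59687172 0.004746   0.06393277]]
```

Emit:
send_rows(moves=[1, -7, -17.5, 4, 0, 0, 0, 1, -7, -17.5, 4, 0, 0, 0, 1, -7, -17.5, 4, 0, 0, 0, 1, -7, -17.5, 4, 0, 0, 0, 1, -7, -17.5, 4, 0, 0, 0])

```text
time: 2.53
position: [0.5312, -0.1662, 0.1898]
tool_rot: [0.002, 1.0, -0.002, 0.002]
ft_force: [-0.0, -0.3, -0.0]
grip_width: 0.0866
grip_force: 0.0
```

Emit:
send_rows(moves=[1, 0, -16.5, -4, 0, 0, 0, 1, 0, -16.5, -4, 0, 0, 0, 1, 0, -16.5, -4, 0, 0, 0, 1, 0, -16.5, -4, 0, 0, 0, 1, 0, -16.5, -4, 0, 0, 0])

```text
time: 2.95
position: [0.5324, -0.3361, 0.1479]
tool_rot: [0.004, 1.0, -0.003, 0.002]
ft_force: [0.4, -0.2, 0.6]
grip_width: 0.0871
grip_force: 0.0
```

```bash
python3 - <<'E'
from h import *
c=get("wrist"); np.savez("w3.npz",**c); o=monitor.get_obs();print(o["position"],o["time"],c["o"])
u,v=proj(c,[[.465,-.325,.02]])[0].astype(int); print(u,v)
x0,y0=min(max(u-120,0),400),max(v-120,0); im=c["pixels"][y0:y0+200,x0:x0+240]; print(x0,y0)
cv2.imwrite("pics/w3.png",cv2.resize(im,None,fx=3,fy=3,interpolation=cv2.INTER_CUBIC))
E
```

```text
[ 0.53204859 -0.33299961  0.14792326] 3.0 [ 0.46733882 -0.33434239  0.29653021]
334 142
214 22
```

View pics/w3.png

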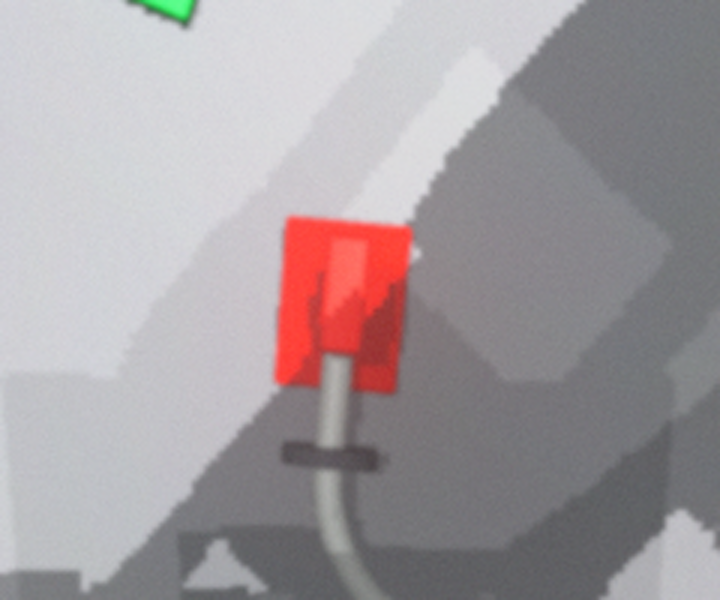

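The crop shows the red foot with corners near crop (288,217), (412,227), (396,393) and (276,383). Its collar is at (330,457), and the arc curves right, towards +y.

```bash
python3 - <<'E'
from h import *
c=dict(np.load("w3.npz")); H,S,V=cv2.split(cv2.cvtColor(c["pixels"],cv2.COLOR_BGR2HSV))
m=(((H<8)|(H>172))&(S>130)&(V>60)).astype(np.uint8)
cs,_=cv2.findContours(m,cv2.RETR_EXTERNAL,2); k=max(cs,key=cv2.contourArea); r=cv2.minAreaRect(k); print(r)
b=onplane(c,cv2.boxPoints(r),.006); print(b,b.mean(0)); 
P=cloud(c); t=(m>0)&(P[...,2]>.046)&(P[...,2]<.055); rt=cv2.minAreaRect(np.argwhere(t)[:,::-1].astype(np.float32)); bt=onplane(c,cv2.boxPoints(rt),.049); print("tab",bt.mean(0),rt,bt)
for q in(b,bt):
  e=[q[1]-q[0],q[2]-q[1]]; print([ (np.linalg.norm(x),np.degrees(np.arctan2(x[1],x[0]))) for x in e])
print("collar",onplane(c,[[214+330/3,22+457/3]],.02))
print(R.from_quat(monitor.get_obs()["tool_rot"]).as_matrix())
E
```

```text
((327.4344177246094, 123.22130584716797), (41.28429412841797, 55.226802825927734), 5.194429397583008)
[[ 0.46969104 -0.34937336  0.006     ]
 [ 0.42707284 -0.34455297  0.006     ]
 [ 0.43018839 -0.31172625  0.006     ]
 [ 0.47299552 -0.31529139  0.006     ]] [ 0.44998695 -0.33023599  0.006     ]
tab [ 0.45001539 -0.33018821  0.049     ] ((328.363037109375, 119.62779998779297), (14.467808723449707, 39.203094482421875), 5.355824947357178) [[ 0.46236115 -0.33652842  0.049     ]
 [ 0.43668852 -0.33380793  0.049     ]
 [ 0.43764904 -0.32398023  0.049     ]
 [ 0.46336285 -0.32643625  0.049     ]]
[(np.float64(0.042889939259868705), np.float64(173.5469173313002)), (np.float64(0.03297423907621168), np.float64(84.57835847198507))]
[(np.float64(0.025816374440191907), np.float64(173.95102243530383)), (np.float64(0.009874520820719317), np.float64(84.41787713485486))]
collar [[ 0.48958516 -0.33327892  0.02      ]]
[[-0.99996447  0.00797953  0.0027159 ]
 [ 0.00797016  0.99996232 -0.00344137]
 [-0.00274326 -0.0034196  -0.99999039]]
```

Emit:
send_rows(moves=[0.6, -8.2, 0.3, -5, 0, 0, -0.086, 0.6, -8.2, 0.3, -5, 0, 0, -0.086, 0.6, -8.2, 0.3, -5, 0, 0, -0.086, 0.6, -8.2, 0.3, -5, 0, 0, -0.086, 0.6, -8.2, 0.3, -5, 0, 0, -0.086])

```text
time: 3.42
position: [0.4504, -0.3247, 0.098]
tool_rot: [0.045, 0.999, -0.0, 0.001]
ft_force: [0.9, 0.1, 0.6]
grip_width: 0.0614
grip_force: 0.0
```

```bash
python3 - <<'E'
from h import *
for i in range(2):
    cams.camera("top"); o=monitor.get_obs(); M=R.from_quat(o["tool_rot"]).as_matrix(); print(o["position"],np.degrees(np.arctan2(M[1,1],M[0,1])),M[:,2],o["q"],o["ft_force"])
E
```

```text
[ 0.45166995 -0.325715    0.09846196] 84.91071821324685 [ 0.00304698 -0.00270472 -0.9999917 ] [-8.25661927e-01  6.34469780e-01  1.72269795e+00  5.76404704e-04
  7.80370963e-01 -2.30804630e+00] [ 1.12746669 -0.61821456  0.13813073]
[ 0.45224842 -0.32614509  0.09853493] 84.93733050431776 [ 0.00370448 -0.00348202 -0.99998708] [-8.25393432e-01  6.34750129e-01  1.72155400e+00  5.12298331e-04
  7.80217292e-01 -2.30819899e+00] [0.90955208 0.30064269 0.21536915]
```

Emit:
send_rows(moves=[0.6, -0.1, -0.4, -3, 0, 0, 0, 0.6, -0.1, -0.4, -5, 0, 0, 0, 0.6, -0.1, -0.4, -6, 0, 0, 0, 0.6, -0.1, -0.4, -6.9, 0, 0, 0, 0.6, -0.1, -0.4, -6.9, 0, 0, 0])

```text
time: 3.93
position: [0.4494, -0.3292, 0.0267]
tool_rot: [0.044, 0.999, 0.0, -0.0]
ft_force: [-0.3, 0.2, 0.7]
grip_width: 0.0519
grip_force: 0.0
```

Emit:
send_rows(moves=[0, 0, 0, 0, 0, 0, 0, 0, 0, 0, 0, 0, 0, 0, 0, 0, 0, 0, 0, 0, 0, 0, 0, 0, 0, 0, 0, 0, 0, 0, 0, 0, 0, 0, 0], grip_force=40)

```text
time: 4.35
position: [0.4492, -0.3299, 0.0282]
tool_rot: [0.045, 0.999, -0.0, 0.0]
ft_force: [0.1, -0.5, -0.1]
grip_width: 0.0266
grip_force: 0.0
```

Emit:
send_rows(moves=[0, 0, 0, 0, 0, 0, 0, 0, 0, 0, 0, 0, 0, 0, 0, 0, 0, 0, 0, 0, 0, 0, 0, 0, 0, 0, 0, 0, 0, 0, 0, 0, 0, 0, 0])

```text
time: 4.77
position: [0.4489, -0.3297, 0.0277]
tool_rot: [0.045, 0.999, -0.0, 0.0]
ft_force: [-0.7, -0.5, 2.4]
grip_width: 0.0098
grip_force: 40.0
```

Emit:
send_rows(moves=[0, 0, 0, 2, 0, 0, 0, 0, 0, 0, 5, 0, 0, 0, 0, 0, 0, 9, 0, 0, 0, 0, 0, 0, 12, 0, 0, 0, 0, 0, 0, 13, 0, 0, 0])

```text
time: 5.18
position: [0.4506, -0.3313, 0.1617]
tool_rot: [0.045, 0.999, -0.003, 0.003]
ft_force: [0.4, -1.3, -0.7]
grip_width: 0.0095
grip_force: 40.0
```

Emit:
send_rows(moves=[0, 0.3, 2.8, 0, 0, 0, -0.09, 0, 0.5, 5.6, 0, 0, 0, -0.17, 0, 0.8, 8.4, 0, 0, 0, -0.26, 0, 1, 11.2, 0, 0, 0, -0.34, 0, 1.3, 14, 0, 0, 0, -0.43])

```text
time: 5.6
position: [0.4609, -0.1879, 0.1565]
tool_rot: [0.259, 0.966, 0.0, -0.001]
ft_force: [-0.3, -0.1, -1.5]
grip_width: 0.0094
grip_force: 40.0
```

Emit:
send_rows(moves=[0, 0.3, 2.8, 0, 0, 0, -0.09, 0, 0.5, 5.6, 0, 0, 0, -0.17, 0, 0.8, 8.4, 0, 0, 0, -0.26, 0, 1, 11.2, 0, 0, 0, -0.34, 0, 1.3, 14, 0, 0, 0, -0.43])

```text
time: 6.02
position: [0.4738, -0.048, 0.1565]
tool_rot: [0.459, 0.888, -0.0, -0.001]
ft_force: [1.2, 0.0, -0.9]
grip_width: 0.0099
grip_force: 40.0
```

Emit:
send_rows(moves=[0, 0.3, 2.8, 0, 0, 0, -0.09, 0, 0.5, 5.6, 0, 0, 0, -0.17, 0, 0.8, 8.4, 0, 0, 0, -0.26, 0, 1, 11.2, 0, 0, 0, -0.34, 0, 1.3, 14, 0, 0, 0, -0.43])

```text
time: 6.43
position: [0.4868, 0.0918, 0.1564]
tool_rot: [0.638, 0.77, -0.001, -0.001]
ft_force: [-0.0, -0.9, -0.8]
grip_width: 0.0099
grip_force: 40.0
```

```bash
cat >> h.py <<'E'
C=np.array([.5447,.0559]); K=-1.0
def tgt(th,off=-.043,C=C):
    p=np.radians(K-th); c,s=np.cos(p),np.sin(p)
    return C+np.array([[c,-s],[s,c]])@np.array([off,-.05])
def st(n=6):
    L=[]
    for i in range(n):
        cams.camera("top"); o=monitor.get_obs(); M=R.from_quat(o["tool_rot"]).as_matrix()
        L.append(np.r_[o["position"]*1000,np.degrees(np.arctan2(M[1,1],M[0,1]))-90,M[:2,2]*1000,o["ft_force"],o["moment"]])
    print("t",o["time"],"pos mm, yaw, tilt(mrad), F, M:",np.round(np.mean(L,0),2), "w",o["grip_width"]); return np.mean(L,0)
E
python3 - <<'E'
from h import *
s=st(); print("tgt78",tgt(78)*1000)
c=get("scene"); cv2.imwrite("pics/s4.png",cv2.resize(c["pixels"][150:350,220:460],None,fx=3,fy=3,interpolation=2))
E
```

```text
t 6.7333 pos mm, yaw, tilt(mrad), F, M: [ 4.8716e+02  9.2160e+01  1.5667e+02 -7.9000e+01 -1.7300e+00  6.8000e-01
  3.5000e-01  2.0000e-01 -1.5100e+00 -4.0000e-02  4.0000e-02  1.0000e-02] w 0.009775237993573575
tgt78 [487.41385403  88.56951912]
```

View pics/s4.png

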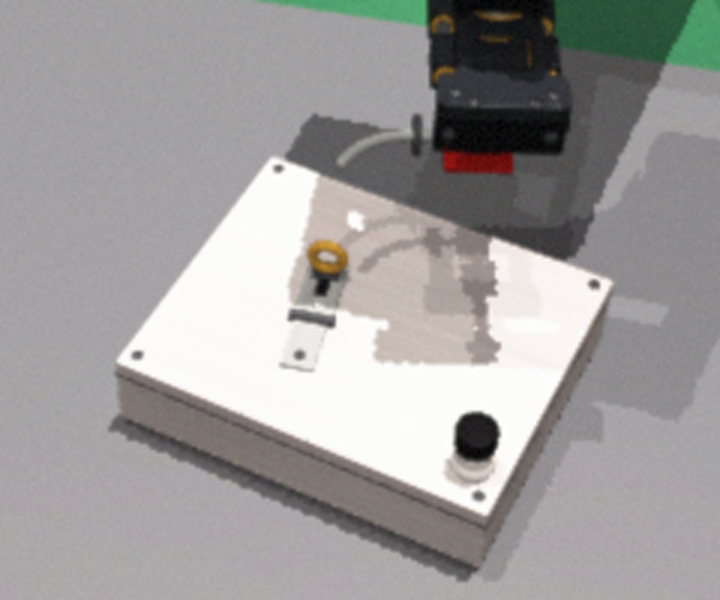

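The pin hangs level, its tip at crop (340,163) pointing at the eye, which is at (327,257). The jar hasn't moved. I'll lower it.

Emit:
send_rows(moves=[0, 0, -0.35, -1.5, 0, 0, 0, 0, 0, -0.35, -3, 0, 0, 0, 0, 0, -0.35, -4.5, 0, 0, 0, 0, 0, -0.35, -5.7, 0, 0, 0, 0, 0, -0.35, -6.2, 0, 0, 0])

```text
time: 7.2
position: [0.487, 0.0856, 0.0941]
tool_rot: [0.637, 0.771, -0.001, -0.001]
ft_force: [-0.3, 0.3, -2.2]
grip_width: 0.0098
grip_force: 40.0
```

```bash
python3 - <<'E'
from h import *
s=st(4)
c=get("top"); np.savez("t5.npz",**c)
# predicted tip and collar from held pose
p=np.radians(s[3]); Rm=np.array([[np.cos(p),-np.sin(p)],[np.sin(p),np.cos(p)]])
for n,l in(("collar",(.043,0)),("tip",(.088,.027))):
    w=s[:2]/1000+Rm@np.array(l); z=s[2]/1000-.0277+.016; print(n,w,z,proj(c,[[*w,z]]))
print(proj(c,[[.5473,.0058,.09]]))
im=np.hstack([cv2.resize(c["pixels"][205:255,250:330],None,fx=9,fy=9,interpolation=2)])
cv2.imwrite("pics/t5.png",im)
E
```

```text
t 7.4 pos mm, yaw, tilt(mrad), F, M: [ 4.8762e+02  8.6030e+01  9.4970e+01 -7.9140e+01 -1.5100e+00  3.0000e-02
  1.4000e-01 -2.6000e-01 -1.7200e+00 -4.0000e-02  2.0000e-02 -1.0000e-02] w 0.01007432617853272
collar [0.49572287 0.04379995] 0.08327095567770784 [[289.61721419 254.48867525]]
tip [0.53072097 0.00469583] 0.08327095567770784 [[306.01034285 239.27151301]]
[[305.33347934 231.76430154]]
```

View pics/t5.png

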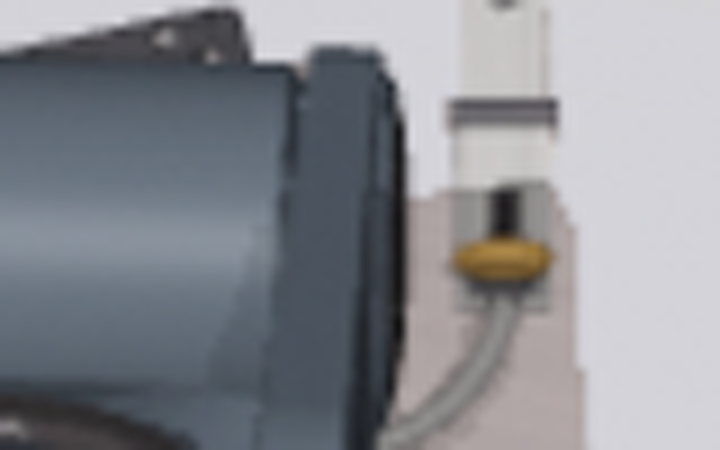

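Top view: the rod end is at crop (512,290), just short of the eye at (503,258) and about 2 mm to the -y side. That matches the measured pose error in y. I'll correct it and lower.

Emit:
send_rows(moves=[0, 0, 0.25, -0.2, 0, 0, 0, 0, 0, 0.25, -0.4, 0, 0, 0, 0, 0, 0.25, -0.5, 0, 0, 0, 0, 0, 0.25, -0.6, 0, 0, 0, 0, 0, 0.25, -0.6, 0, 0, 0])

```text
time: 7.87
position: [0.4879, 0.0895, 0.0895]
tool_rot: [0.636, 0.771, -0.0, -0.0]
ft_force: [0.4, -0.1, -1.2]
grip_width: 0.0096
grip_force: 40.0
```

```bash
python3 - <<'E'
from h import *
s=st(3);s=st(3)
for t in(78,73,68,63,58,53): print(t,tgt(t)*1000, K-t)
E
```

```text
t 8.0167 pos mm, yaw, tilt(mrad), F, M: [ 4.879e+02  8.942e+01  8.953e+01 -7.905e+01 -7.000e-02 -2.000e-02
 -1.000e-02  4.900e-01 -7.900e-01 -3.000e-02  4.000e-02  5.000e-02] w 0.009847116323404686
t 8.1667 pos mm, yaw, tilt(mrad), F, M: [ 4.8795e+02  8.9380e+01  8.9570e+01 -7.9050e+01  6.0000e-02 -1.0000e-02
 -4.7000e-01  4.3000e-01 -1.7200e+00 -6.0000e-02  1.0000e-02  1.0000e-02] w 0.009634230698955656
78 [487.41385403  88.56951912] -79.0
73 [484.7845089   83.45238513] -74.0
68 [482.61115684  78.12556086] -69.0
63 [480.91033837  72.62958665] -64.0
58 [479.69499774  67.00629018] -59.0
53 [478.97438443  61.29846814] -54.0
```

Emit:
send_rows(moves=[0, -0.18, -0.34, 0, 0, 0, 0.044, 0, -0.31, -0.6, 0, 0, 0, 0.087, 0, -0.42, -0.86, 0, 0, 0, 0.131, 0, -0.53, -1.13, 0, 0, 0, 0.175, 0, -0.53, -1.13, 0, 0, 0, 0.175])

```text
time: 8.58
position: [0.4824, 0.0777, 0.0895]
tool_rot: [0.566, 0.824, -0.0, -0.0]
ft_force: [-0.4, -0.5, -1.8]
grip_width: 0.0099
grip_force: 40.0
```

```bash
python3 - <<'E'
from h import *
s=st(4); print("err mm",tgt(68)*1000-s[:2])
c=get("top"); d=get("scene")
for n,x in(("top",c),("sc",d)): print(n,proj(x,[[.5473,.0058,.076]]))
u,v=proj(d,[[.5473,.0058,.076]])[0].astype(int)
a=cv2.resize(c["pixels"][215:250,285:325],None,fx=10,fy=10,interpolation=2)
b=cv2.resize(d["pixels"][v-25:v+10,u-20:u+20],None,fx=10,fy=10,interpolation=2)
cv2.imwrite("pics/t6.png",np.hstack([a,b]))
E
```

```text
t 8.7833 pos mm, yaw, tilt(mrad), F, M: [ 4.8271e+02  7.8060e+01  8.9590e+01 -6.9100e+01  1.5000e-01  3.0000e-02
 -1.3000e-01  3.6000e-01 -1.8200e+00 -1.0000e-02  2.0000e-02 -2.0000e-02] w 0.009639686041863771
err mm [-0.10039402  0.06240003]
top [[305.36689376 232.96804899]]
sc [[328.42643206 235.18142444]]
```

View pics/t6.png

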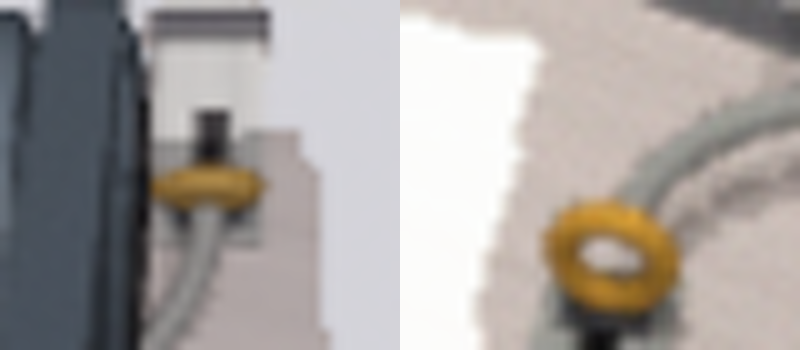

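Top: the rod end is centred just behind the eye (crop 208 against 207). Scene: the rod reaches the hole from behind. I'll swing on in steps and watch the force.

Emit:
send_rows(moves=[0, -0.06, -0.22, -0.08, 0, 0, 0.035, 0, -0.11, -0.44, -0.08, 0, 0, 0.07, 0, -0.15, -0.6, -0.08, 0, 0, 0.096, 0, -0.18, -0.77, -0.08, 0, 0, 0.122, 0, -0.18, -0.77, -0.08, 0, 0, 0.122])

```text
time: 9.3
position: [0.4808, 0.0703, 0.0887]
tool_rot: [0.515, 0.857, -0.0, -0.0]
ft_force: [0.4, 0.9, -1.8]
grip_width: 0.0094
grip_force: 40.0
```

```bash
python3 - <<'E'
from h import *
s=st(3); print("err mm",tgt(61)*1000-s[:2])
print([ (t,np.round(tgt(t)*1000,2)) for t in (61,58,55,51,48,45,41)])
E
```

```text
t 9.45 pos mm, yaw, tilt(mrad), F, M: [ 4.8089e+02  7.0430e+01  8.8760e+01 -6.2090e+01  8.0000e-02  3.0000e-02
  4.9000e-01  2.9000e-01 -1.7200e+00 -7.0000e-02  7.0000e-02  1.0000e-02] w 0.009923753438998583
err mm [-0.52380801 -0.04088902]
[(61, array([480.37,  70.39])), (58, array([479.69,  67.01])), (55, array([479.2 ,  63.59])), (51, array([478.83,  59.  ])), (48, array([478.75,  55.55])), (45, array([478.86,  52.1 ])), (41, array([479.29,  47.52]))]
```

Emit:
send_rows(moves=[0, -0.12, -0.34, 0, 0, 0, 0.052, 0, -0.17, -0.68, 0, 0, 0, 0.105, 0, -0.19, -0.91, 0, 0, 0, 0.14, 0, -0.21, -1.14, 0, 0, 0, 0.175, 0, -0.21, -1.14, 0, 0, 0, 0.175])

```text
time: 9.87
position: [0.4788, 0.0588, 0.0888]
tool_rot: [0.439, 0.899, -0.0, 0.0]
ft_force: [0.5, -0.8, -1.2]
grip_width: 0.0097
grip_force: 40.0
```

```bash
python3 - <<'E'
from h import *
s=st(3); print("err mm",tgt(51)*1000-s[:2])
E
```

```text
t 10.0167 pos mm, yaw, tilt(mrad), F, M: [ 4.7877e+02  5.9040e+01  8.8750e+01 -5.2080e+01  3.0000e-02  5.0000e-02
  5.7000e-01  1.2000e-01 -1.5300e+00 -5.0000e-02  2.0000e-02 -5.0000e-02] w 0.00944027528511597
err mm [ 0.05799001 -0.04231491]
```

Emit:
send_rows(moves=[0, 0, -0.34, 0, 0, 0, 0.052, 0, 0, -0.69, 0, 0, 0, 0.105, 0, 0.03, -0.92, 0, 0, 0, 0.14, 0, 0.05, -1.15, 0, 0, 0, 0.175, 0, 0.05, -1.15, 0, 0, 0, 0.175])

```text
time: 10.43
position: [0.4794, 0.0473, 0.0888]
tool_rot: [0.358, 0.934, -0.0, 0.0]
ft_force: [-0.4, 0.2, -0.8]
grip_width: 0.0099
grip_force: 40.0
```

```bash
python3 - <<'E'
from h import *
s=st(3); print("err mm",tgt(41)*1000-s[:2])
print([ (t,np.round(tgt(t)*1000-s[:2],2)) for t in (38,35,31,28,25,21,18,15,11,9,6,4,0)])
E
```

```text
t 10.5833 pos mm, yaw, tilt(mrad), F, M: [ 4.7924e+02  4.7590e+01  8.8750e+01 -4.2060e+01 -1.0000e-02  7.0000e-02
 -7.0000e-02 -4.8000e-01 -1.1700e+00 -3.0000e-02  3.0000e-02 -1.0000e-02] w 0.009759312391327584
err mm [ 0.04863541 -0.07312298]
[(38, array([ 0.58, -3.49])), (35, array([ 1.28, -6.86])), (31, array([  2.5, -11.3])), (28, array([  3.61, -14.57])), (25, array([  4.89, -17.78])), (21, array([  6.86, -21.94])), (18, array([  8.52, -24.96])), (15, array([ 10.34, -27.9 ])), (11, array([ 13.  , -31.66])), (9, array([ 14.43, -33.46])), (6, array([ 16.69, -36.08])), (4, array([ 18.27, -37.75])), (0, array([ 21.59, -40.93]))]
```

Emit:
send_rows(moves=[0, 0.06, -0.35, 0, 0, 0, 0.052, 0, 0.13, -0.69, 0, 0, 0, 0.105, 0, 0.19, -0.91, 0, 0, 0, 0.14, 0, 0.25, -1.13, 0, 0, 0, 0.175, 0, 0.25, -1.13, 0, 0, 0, 0.175])

```text
time: 11.0
position: [0.4819, 0.0361, 0.0888]
tool_rot: [0.275, 0.961, -0.0, 0.0]
ft_force: [-0.7, 0.1, -1.4]
grip_width: 0.0095
grip_force: 40.0
```

Emit:
send_rows(moves=[0, 0.11, -0.33, 0, 0, 0, 0.052, 0, 0.24, -0.65, 0, 0, 0, 0.105, 0, 0.33, -0.86, 0, 0, 0, 0.14, 0, 0.44, -1.06, 0, 0, 0, 0.175, 0, 0.44, -1.06, 0, 0, 0, 0.175])

```text
time: 11.42
position: [0.4864, 0.0255, 0.0888]
tool_rot: [0.191, 0.982, -0.0, 0.0]
ft_force: [-0.2, 0.0, -1.5]
grip_width: 0.0095
grip_force: 40.0
```

```bash
python3 - <<'E'
from h import *
s=st(3); print("err mm",tgt(21)*1000-s[:2])
print([ (t,np.round(tgt(t)*1000-s[:2],2)) for t in (18,15,13,11,9,8,7,6,4,0)])
E
```

```text
t 11.5667 pos mm, yaw, tilt(mrad), F, M: [ 4.8603e+02  2.5740e+01  8.8730e+01 -2.2030e+01 -1.6000e-01  9.0000e-02
 -9.5000e-01  9.0000e-02 -1.9700e+00 -3.0000e-02  4.0000e-02 -1.0000e-02] w 0.009979332991638971
err mm [ 0.0685943 -0.0937099]
[(18, array([ 1.73, -3.12])), (15, array([ 3.55, -6.05])), (13, array([ 4.85, -7.95])), (11, array([ 6.21, -9.81])), (9, array([  7.64, -11.62])), (8, array([  8.38, -12.5 ])), (7, array([  9.13, -13.37])), (6, array([  9.89, -14.23])), (4, array([ 11.47, -15.9 ])), (0, array([ 14.8 , -19.08]))]
```

Emit:
send_rows(moves=[0, 0.17, -0.31, 0, 0, 0, 0.052, 0, 0.36, -0.61, 0, 0, 0, 0.105, 0, 0.49, -0.8, 0, 0, 0, 0.14, 0, 0.62, -0.98, 0, 0, 0, 0.175, 0, 0.62, -0.98, 0, 0, 0, 0.175])

```text
time: 11.98
position: [0.4926, 0.0157, 0.0888]
tool_rot: [0.104, 0.995, -0.0, 0.0]
ft_force: [-0.1, 0.2, -1.7]
grip_width: 0.0096
grip_force: 40.0
```

Emit:
send_rows(moves=[0, 0.14, -0.18, 0, 0, 0, 0.035, 0, 0.29, -0.36, 0, 0, 0, 0.07, 0, 0.37, -0.44, 0, 0, 0, 0.087, 0, 0.37, -0.44, 0, 0, 0, 0.087, 0, 0.37, -0.44, 0, 0, 0, 0.087])

```text
time: 12.4
position: [0.4958, 0.0115, 0.0887]
tool_rot: [0.061, 0.998, 0.0, -0.0]
ft_force: [0.2, 0.5, -1.6]
grip_width: 0.0096
grip_force: 40.0
```

```bash
python3 - <<'E'
from h import *
s=st(3); print("err mm",tgt(6)*1000-s[:2])
print([ (t,np.round(tgt(t)*1000-s[:2],2)) for t in (5,4,3,2,1,0,-1,-2)])
E
```

```text
t 12.55 pos mm, yaw, tilt(mrad), F, M: [ 4.9579e+02  1.1550e+01  8.8720e+01 -6.9700e+00 -3.6000e-01  1.1000e-01
 -2.2000e-01 -0.0000e+00 -1.6500e+00  1.0000e-02  3.0000e-02  1.0000e-02] w 0.009838742528346921
err mm [ 0.1409135  -0.03890064]
[(5, array([ 0.92, -0.88])), (4, array([ 1.72, -1.71])), (3, array([ 2.53, -2.53])), (2, array([ 3.36, -3.33])), (1, array([ 4.2 , -4.12])), (0, array([ 5.05, -4.89])), (-1, array([ 5.91, -5.65])), (-2, array([ 6.79, -6.39]))]
```

Emit:
send_rows(moves=[0, 0.09, -0.09, 0, 0, 0, 0.017, 0, 0.17, -0.17, 0, 0, 0, 0.035, 0, 0.25, -0.25, 0, 0, 0, 0.052, 0, 0.34, -0.33, 0, 0, 0, 0.07, 0, 0.34, -0.33, 0, 0, 0, 0.07])

```text
time: 12.97
position: [0.4998, 0.0078, 0.0888]
tool_rot: [0.025, 1.0, -0.0, 0.0]
ft_force: [0.1, -0.2, -1.7]
grip_width: 0.0099
grip_force: 40.0
```

```bash
python3 - <<'E'
from h import *
s=st(3); print("err mm",tgt(2)*1000-s[:2])
E
```

```text
t 13.1167 pos mm, yaw, tilt(mrad), F, M: [ 4.9951e+02  7.9900e+00  8.8750e+01 -2.9200e+00  7.0000e-02 -2.0000e-02
  6.0000e-02  3.6000e-01 -1.1000e+00  1.0000e-02  2.0000e-02 -1.0000e-02] w 0.009440566393799662
err mm [-0.36858696  0.23341883]
```

Emit:
send_rows(moves=[0, 0.04, -0.04, 0, 0, 0, 0.009, 0, 0.08, -0.07, 0, 0, 0, 0.018, 0, 0.12, -0.1, 0, 0, 0, 0.026, 0, 0.15, -0.14, 0, 0, 0, 0.035, 0, 0.15, -0.14, 0, 0, 0, 0.035])

```text
time: 13.53
position: [0.5009, 0.0066, 0.0887]
tool_rot: [0.008, 1.0, 0.0, -0.0]
ft_force: [0.3, 0.2, -0.8]
grip_width: 0.0095
grip_force: 40.0
```

```bash
python3 - <<'E'
from h import *
s=st(3); print("err mm",tgt(0)*1000-s[:2])
E
```

```text
t 13.6833 pos mm, yaw, tilt(mrad), F, M: [ 5.0087e+02  6.6700e+00  8.8730e+01 -9.1000e-01 -1.3000e-01  3.0000e-02
  1.6000e-01 -1.2000e-01 -1.2700e+00  3.0000e-02  4.0000e-02 -2.0000e-02] w 0.009420851372990237
err mm [-0.0381016 -0.0169039]
```

Emit:
send_rows(moves=[0, 0.04, 0, 0, 0, 0, 0, 0, 0.08, 0, 0, 0, 0, 0, 0, 0.1, 0, 0, 0, 0, 0, 0, 0.1, 0, 0, 0, 0, 0])

```text
time: 14.02
position: [0.5012, 0.0068, 0.0887]
tool_rot: [0.008, 1.0, 0.0, -0.001]
ft_force: [-1.3, 0.3, -0.6]
grip_width: 0.0095
grip_force: 40.0
```

```bash
python3 - <<'E'
from h import *
s=st(3)
E
```

```text
t 14.1667 pos mm, yaw, tilt(mrad), F, M: [ 5.0124e+02  6.7400e+00  8.8700e+01 -9.0000e-01 -1.4100e+00  1.5000e-01
 -2.6300e+00 -5.8000e-01 -1.1000e-01 -1.0000e-01  4.3000e-01 -3.0000e-02] w 0.00995174086541726
```

Emit:
send_rows(moves=[0, 0.05, 0, 0, 0, 0, 0, 0, 0.1, 0, 0, 0, 0, 0, 0, 0.1, 0, 0, 0, 0, 0])

```text
time: 14.42
position: [0.5016, 0.0068, 0.0887]
tool_rot: [0.008, 1.0, 0.0, -0.001]
ft_force: [-3.9, -1.5, 2.8]
grip_width: 0.0093
grip_force: 40.0
```

```bash
python3 - <<'E'
from h import *
s=st(3)
E
```

```text
t 14.5667 pos mm, yaw, tilt(mrad), F, M: [ 5.0161e+02  6.8300e+00  8.8660e+01 -9.0000e-01 -2.8400e+00  3.2000e-01
 -5.3100e+00 -8.5000e-01  2.4400e+00 -1.7000e-01  7.7000e-01 -9.0000e-02] w 0.009536597063010849
```

Emit:
send_rows(moves=[0, 0, 0, 0.05, 0, 0, 0, 0, 0.05, 0, 0.05, 0, 0, 0, 0, 0.1, 0, 0.05, 0, 0, 0, 0, 0.1, 0, 0.05, 0, 0, 0])

```text
time: 14.9
position: [0.502, 0.0069, 0.0888]
tool_rot: [0.008, 1.0, 0.0, -0.002]
ft_force: [-6.2, -1.0, 1.1]
grip_width: 0.0096
grip_force: 40.0
```

```bash
python3 - <<'E'
from h import *
s=st(3)
E
```

```text
t 15.05 pos mm, yaw, tilt(mrad), F, M: [ 5.0194e+02  6.8800e+00  8.8840e+01 -9.0000e-01 -4.5200e+00  5.4000e-01
 -6.1200e+00 -1.3000e+00  9.7000e-01 -2.5000e-01  1.0500e+00 -1.2000e-01] w 0.009725549355093755
```

Emit:
send_rows(moves=[0, 0.04, 0, 0.05, 0, 0, 0, 0, 0.08, 0, 0.05, 0, 0, 0, 0, 0.12, 0, 0.05, 0, 0, 0, 0, 0.12, 0, 0.05, 0, 0, 0])

```text
time: 15.38
position: [0.5022, 0.0069, 0.089]
tool_rot: [0.008, 1.0, 0.0, -0.003]
ft_force: [-7.1, -1.9, -1.2]
grip_width: 0.0096
grip_force: 40.0
```

```bash
python3 - <<'E'
from h import *
s=st(3)
E
```

```text
t 15.5333 pos mm, yaw, tilt(mrad), F, M: [ 5.0217e+02  6.9300e+00  8.8990e+01 -8.9000e-01 -6.7900e+00  7.5000e-01
 -7.1600e+00 -2.2100e+00 -3.7000e-01 -3.4000e-01  1.2400e+00 -1.4000e-01] w 0.010061656272659474
```

Emit:
send_rows(moves=[0, 0.05, 0, 0, 0, 0, 0, 0, 0.1, 0, 0, 0, 0, 0, 0, 0.14, 0, 0, 0, 0, 0])

```text
time: 15.78
position: [0.5025, 0.007, 0.089]
tool_rot: [0.008, 1.0, 0.0, -0.005]
ft_force: [-9.4, -2.6, 2.4]
grip_width: 0.0098
grip_force: 40.0
```

Emit:
send_rows(moves=[0, 0, 0, 0, 0, 0, 0, 0, 0, 0, 0, 0, 0, 0])

```text
time: 15.95
position: [0.5025, 0.007, 0.089]
tool_rot: [0.008, 1.0, 0.0, -0.005]
ft_force: [-9.2, -2.4, 1.8]
grip_width: 0.0099
grip_force: 40.0
```

```bash
python3 - <<'E'
from h import *
s=st(3)
E
```

```text
t 16.1 pos mm, yaw, tilt(mrad), F, M: [ 5.0244e+02  6.9700e+00  8.9010e+01 -8.8000e-01 -9.0800e+00  8.7000e-01
 -9.0300e+00 -2.4800e+00  1.4100e+00 -4.8000e-01  1.5200e+00 -1.7000e-01] w 0.009973393731450661
```

Emit:
send_rows(moves=[0, 0.05, 0, 0, 0, 0, 0, 0, 0.12, 0.02, 0.03, 0, 0, 0, 0, 0.12, 0.02, 0.03, 0, 0, 0, 0, 0.12, 0.02, 0.03, 0, 0, 0, 0, 0.12, 0.02, 0.03, 0, 0, 0])

```text
time: 16.52
position: [0.5027, 0.0071, 0.0891]
tool_rot: [0.008, 1.0, 0.0, -0.006]
ft_force: [-10.7, -5.1, 2.6]
grip_width: 0.0096
grip_force: 40.0
```

Emit:
send_rows(moves=[0, 0, 0, 0, 0, 0, 0, 0, 0, 0, 0, 0, 0, 0, 0, 0, 0, 0, 0, 0, 0, 0, 0, 0, 0, 0, 0, 0, 0, 0, 0, 0, 0, 0, 0])

```text
time: 16.93
position: [0.5027, 0.0071, 0.0891]
tool_rot: [0.008, 1.0, 0.0, -0.006]
ft_force: [-10.3, -3.4, 1.4]
grip_width: 0.0097
grip_force: 40.0
```

```bash
python3 - <<'E'
from h import *
s=st(3)
E
```

```text
t 17.0833 pos mm, yaw, tilt(mrad), F, M: [ 5.027e+02  7.070e+00  8.910e+01 -8.800e-01 -1.119e+01  8.500e-01
 -1.068e+01 -3.710e+00  1.700e+00 -6.600e-01  1.740e+00 -1.800e-01] w 0.009760831557459819
```

Emit:
send_rows(moves=[0, -0.12, -0.02, -0.03, 0, 0, 0, 0, -0.25, -0.02, -0.05, 0, 0, 0, 0, -0.37, -0.02, -0.08, 0, 0, 0, 0, -0.5, -0.02, -0.1, 0, 0, 0, 0, -0.5, -0.02, -0.1, 0, 0, 0])

```text
time: 17.5
position: [0.5017, 0.0068, 0.0888]
tool_rot: [0.008, 1.0, 0.0, -0.001]
ft_force: [-4.8, -0.5, -0.2]
grip_width: 0.0096
grip_force: 40.0
```

```bash
python3 - <<'E'
from h import *
s=st(3)
E
```

```text
t 17.65 pos mm, yaw, tilt(mrad), F, M: [ 5.0174e+02  6.8400e+00  8.8780e+01 -9.0000e-01 -2.3700e+00  3.9000e-01
 -5.3700e+00 -6.2000e-01 -2.9000e-01 -1.5000e-01  9.5000e-01 -6.0000e-02] w 0.00972538583689755
```

Emit:
send_rows(moves=[0, -0.07, 0, 0, 0, 0, 0, 0, -0.13, 0, 0, 0, 0, 0, 0, -0.13, 0, 0, 0, 0, 0])

```text
time: 17.9
position: [0.5015, 0.0068, 0.0888]
tool_rot: [0.008, 1.0, 0.0, -0.0]
ft_force: [-2.8, -0.8, -2.8]
grip_width: 0.01
grip_force: 40.0
```

```bash
python3 - <<'E'
from h import *
s=st(3)
E
```

```text
t 18.05 pos mm, yaw, tilt(mrad), F, M: [ 5.0148e+02  6.7600e+00  8.8850e+01 -9.0000e-01 -1.5000e-01  1.5000e-01
 -3.8700e+00  1.4000e-01 -3.1100e+00  3.0000e-02  6.9000e-01 -6.0000e-02] w 0.009509256212590689
```

Emit:
send_rows(moves=[0, -0.08, 0, 0, 0, 0, 0, 0, -0.16, 0, -0.03, 0, 0, 0, 0, -0.16, 0, -0.03, 0, 0, 0])

```text
time: 18.3
position: [0.5011, 0.0066, 0.0891]
tool_rot: [0.008, 1.0, -0.0, 0.001]
ft_force: [-1.4, 0.7, -2.4]
grip_width: 0.0096
grip_force: 40.0
```

```bash
python3 - <<'E'
from h import *
s=st(3)
E
```

```text
t 18.45 pos mm, yaw, tilt(mrad), F, M: [ 5.010e+02  6.500e+00  8.909e+01 -9.100e-01  2.620e+00 -4.300e-01
 -9.200e-01  4.400e-01 -1.920e+00  9.000e-02  2.400e-01  1.000e-02] w 0.009831418354262432
```

Emit:
send_rows(moves=[0, 0, 0, -0.04, 0, 0, 0, 0, 0, 0, -0.08, 0, 0, 0, 0, 0, 0, -0.12, 0, 0, 0, 0, 0, 0, -0.12, 0, 0, 0])

```text
time: 18.78
position: [0.5009, 0.0064, 0.0882]
tool_rot: [0.008, 1.0, -0.0, 0.001]
ft_force: [-1.0, 0.3, 4.5]
grip_width: 0.01
grip_force: 40.0
```

```bash
python3 - <<'E'
from h import *
s=st(3)
E
```

```text
t 18.9333 pos mm, yaw, tilt(mrad), F, M: [ 5.0085e+02  6.4300e+00  8.8140e+01 -9.1000e-01  2.5400e+00 -5.4000e-01
 -6.5000e-01  3.8000e-01  4.0700e+00  3.0000e-02 -1.1000e-01 -1.0000e-02] w 0.009679941833316915
```

Emit:
send_rows(moves=[0, 0.05, 0, 0, 0, 0, 0, 0, 0.05, 0, 0, 0, 0, 0])

```text
time: 19.1
position: [0.5009, 0.0065, 0.088]
tool_rot: [0.008, 1.0, -0.0, 0.001]
ft_force: [-2.1, -0.8, 5.8]
grip_width: 0.0098
grip_force: 40.0
```

Emit:
send_rows(moves=[0, 0, 0, 0, 0, 0, 0, 0, 0, 0, 0, 0, 0, 0, 0, 0, 0, 0, 0, 0, 0], grip_force=5)

```text
time: 19.35
position: [0.5008, 0.0065, 0.0879]
tool_rot: [0.008, 1.0, -0.0, 0.001]
ft_force: [-0.8, -0.2, 6.4]
grip_width: 0.0098
grip_force: 5.0
```

```bash
python3 - <<'E'
from h import *
s=st(2)
E
```

```text
t 19.45 pos mm, yaw, tilt(mrad), F, M: [ 5.0084e+02  6.5100e+00  8.7890e+01 -9.0000e-01  1.1100e+00 -3.5000e-01
 -3.4000e-01 -3.0000e-01  5.6200e+00  0.0000e+00  4.0000e-02 -2.0000e-02] w 0.010003864181297485
```

Foot is on the lid with only a light push left. Let go slowly and rise.

Emit:
send_rows(moves=[0.4, 0, 0, 0, 0, 0, 0, 0.4, 0, 0, 0, 0, 0, 0, 0.4, 0, 0, 0, 0, 0, 0, 0.4, 0, 0, 0, 0, 0, 0, 0.4, 0, 0, 0, 0, 0, 0])

```text
time: 19.87
position: [0.5001, 0.0067, 0.0873]
tool_rot: [0.008, 1.0, 0.0, -0.0]
ft_force: [0.6, 0.1, 0.3]
grip_width: 0.0323
grip_force: 0.0
```

```bash
python3 - <<'E'
from h import *
s=st(2)
E
```

```text
t 19.9667 pos mm, yaw, tilt(mrad), F, M: [ 5.0019e+02  6.7000e+00  8.7360e+01 -9.0000e-01 -4.4000e-01  9.0000e-02
 -1.8000e-01 -2.7000e-01 -6.3000e-01  6.0000e-02  1.0000e-02 -1.0000e-02] w 0.03354061758176937
```

Emit:
send_rows(moves=[0.4, 0, 0, 1, 0, 0, 0, 0.4, 0, 0, 2.5, 0, 0, 0, 0.4, 0, 0, 4.5, 0, 0, 0, 0.4, 0, 0, 7, 0, 0, 0, 0.4, 0, 0, 10, 0, 0, 0])

```text
time: 20.38
position: [0.4992, 0.0069, 0.1882]
tool_rot: [0.008, 1.0, 0.0, -0.001]
ft_force: [0.7, -0.2, 0.2]
grip_width: 0.0348
grip_force: 0.0
```

Emit:
send_rows(moves=[0.4, 12, 0, 3, 0, 0, 0, 0.4, 12, 0, 3, 0, 0, 0, 0.4, 12, 0, 3, 0, 0, 0, 0.4, 12, 0, 3, 0, 0, 0, 0.4, 12, 0, 3, 0, 0, 0])

```text
time: 20.8
position: [0.6224, 0.0065, 0.2189]
tool_rot: [0.008, 1.0, -0.0, 0.002]
ft_force: [-0.9, 0.5, -0.5]
grip_width: 0.0346
grip_force: 0.0
```

```bash
python3 - <<'E'
from h import *
c=get("wrist"); o=monitor.get_obs(); np.savez("w9.npz",**c); print(o["position"],o["time"])
u,v=proj(c,[[.525,.006,.07]])[0].astype(int); u=max(u,80); y0=max(v-75,0); print(u,v)
a=c["pixels"][y0:y0+150,u-80:u+80]
d=get("scene"); u2,v2=proj(d,[[.535,.006,.07]])[0].astype(int)
b=d["pixels"][v2-40:v2+35,u2-40:u2+40]
cv2.imwrite("pics/f.png",np.hstack([cv2.resize(a,(400,375),interpolation=2),cv2.resize(b,(400,375),interpolation=2)]))
m=(lambda q:(((q[...,0]<8)|(q[...,0]>172))&(q[...,1]>130)&(q[...,2]>60)).astype(np.uint8))(cv2.cvtColor(c["pixels"],cv2.COLOR_BGR2HSV))
cs,_=cv2.findContours(m,0,2);k=max(cs,key=cv2.contourArea);r=cv2.minAreaRect(k);q=onplane(c,cv2.boxPoints(r),.066);print("foot",q.mean(0),r)
E
```

```text
[0.6199265  0.00682034 0.21772363] 20.85
317 105
foot [0.50045229 0.00635977 0.066     ] ((317.5, 73.5), (59.0, 39.0), 90.0)
```

View pics/f.png

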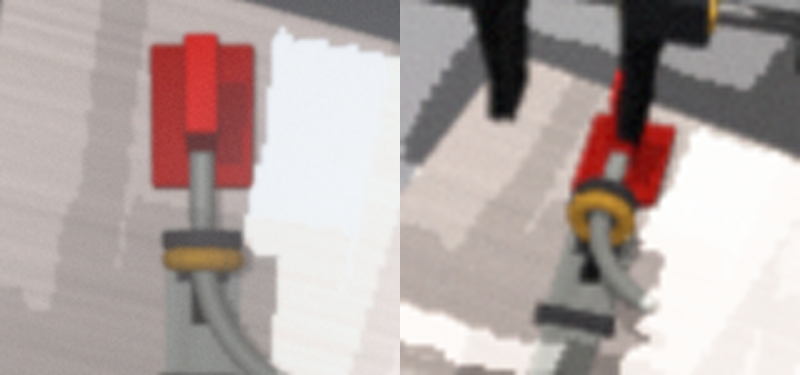

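The wrist and scene views show the arc through the eye, the collar against the brass ring, the foot flat on the lid and the gripper clear.

```bash
python3 -c "
from h import *
st(3); print(workorder.hand_in())"
```

```text
t 21.05 pos mm, yaw, tilt(mrad), F, M: [ 6.1827e+02  6.9900e+00  2.1697e+02 -9.0000e-01 -3.1300e+00  5.0000e-01
 -9.0000e-02  4.6000e-01  4.0000e-02  3.0000e-02  1.0000e-02 -1.0000e-02] w 0.035093049294508794
the job is handed in; nothing more can be done
None
```

The red pin is home: its arc is through the eye, the collar was pushed on at about 10–11 N for over half a second and still sits against the ring, and the pin stands released on the lid; handed in at 21 s, bystanders not touched.

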